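Rebuild the swing-arm pivot of a microscope stand

TASK

Put the pivot stack back on the post of the microscope stand: first the spacer sleeve, then the thrust washer, then the flanged bushing with its flange down. Push each one gently but firmly down the springy post until you feel it come up against what lies below, so that in the end the stack sits snug on the wave spring with no gaps and the spring loaded but never crushed flat. Leave everything else on the bench where it is.

Things in the scene. Friction and masses are not known exactly. Their poses are not given: they have to be found in the camera images.
- stand: Stand screwed fast to the bench: white flange 120 mm square and 14 mm thick, with a low boss and a springy upright pivot post in its middle. Origin on the post's axis at bench level, z up.
- post_top (a point): Middle of the post's top, 110 mm above the bench. The tip is 17 mm across and widens downwards; below 94 mm five springy steel leaves bow out of the post to 28 mm across. They grip every part threaded on: each needs about 2 to 6 N to slide down, and stays where it is left.
- post_foot (a point): The post's axis at the boss, 16 mm above the bench. Above it a dark clamp collar (48 mm across, with an ear) carries a 43 mm wave spring on which the stack rests. The collar's height differs each time: the spring's top is 33 to 58 mm above the bench, not measured, to be felt for. The spring gives 1 mm per 10 N and is crushed at 1.6 mm (16 N); push with 8 to 12 N.
- spacer: Spacer sleeve: plain aluminium tube, 44 mm outside, 26 mm bore, 24 mm tall, standing on end. Origin at the centre of its underside, z along its axis. Goes on first; either end down.
- washer: Thrust washer: flat thick steel ring, 60 mm outside, 26 mm bore, 6 mm thick, lying flat. Origin at the centre of its underside. Goes on second.
- bushing: Flanged bushing: brass sleeve 40 mm outside, 26 mm bore, 20 mm tall over all, with a flange 52 mm across and 6 mm thick at its foot. Stands on its flange, as it has to sit on the washer. Origin at the centre of the flange's underside, z along its axis. Goes on last.
- eyecap: Black plastic eyepiece cap, 38 mm across and 16 mm tall, lying among the parts; origin under its centre. To be left alone.
- shell: Small domed sea shell, about 52 mm across and 22 mm tall; origin under its centre. To be left alone.
- dish: Shallow glass dish, 90 mm across and 14 mm tall; origin under its centre. To be left alone.
- jar: Small glass specimen jar with a white cap, 44 mm across and about 55 mm tall; origin under its centre. To be left alone.
- forceps: Steel forceps, 127 mm long along their own x axis, 7 mm thick, lying flat; origin at mid-length. To be left alone.
Mind the look-alikes: they are no part of the job. There is more than one size of the washer; the one meant has the size given above.

How it is judged (in metres and radians):
On the way, in this order (a step that is already met when the one before it is completed fails the run):
1. the spacer sleeve is on the post and pressed onto the wave spring (horizontal distance between spacer and stand below 0.003 m and angle between spacer's own z axis and vertical below 0.06 rad and z of spacer in the frame of stand between 0.03 and 0.0595 m and distance between spacer and collar_c0 below 0.0049 m), for 0.1 s.
2. the thrust washer lies on the spacer without a gap (horizontal distance between washer and stand below 0.003 m and angle between washer's own z axis and vertical below 0.06 rad and z of washer in the frame of spacer between 0.0225 and 0.0255 m), for 0.1 s.
3. the bushing sits on the washer, flange down, without a gap (horizontal distance between bushing and stand below 0.003 m and angle between bushing's own z axis and vertical below 0.06 rad and z of bushing in the frame of washer between 0.0045 and 0.0075 m), for 0.1 s.
At the end, for the whole second after the job is handed in: spacer, washer and bushing (flange down) are on the post in this order from below, upright, centred within 3 mm, gaps between them under 1.5 mm, and the spacer bears on the wave spring (its underside under 4.9 mm above the collar's top, collar_c0; the free spring is 5 mm tall) (all of step 1 and all of step 2 and all of step 3); the robot touches nothing.
It fails at once if the stack was pressed so hard that the wave spring was crushed flat (distance between spacer and collar_c0 below 0.0034 m and contact force between spacer and stand above 5 N).
It fails at once if something else on the bench was pushed more than 15 mm (distance of any of eyecap, shell, dish, jar, forceps from where it was at the start of the episode above 0.015 m).
It also fails if it takes over 72 s, if anything falls off the work surface, if the arm or the gripper's body presses on something with over 40 N, if the wrist force passes 120 N, or if a joint passes its speed limit or range.

ROBOT

A 6-joint arm with a two-finger parallel gripper is mounted at the origin on the work surface. World frame = base frame: x ahead of the robot, y to its left, z up, the work surface at z = 0. Lengths are in mm, angles in rad, forces in N, time in s.
With the tool pointing down it reaches from about 350 to 875 mm from the base axis. Payload 4.2 kg.
Tool frame: the origin (TCP) lies at the very end of the fingers, on their centre line; the grasp point (between the pads) lies 19 mm behind it; z points along the fingers, y is the line along which they close (so a half turn about z gives the same grasp; the last joint's range is limited). The gripper opens to 87 mm and grips with 3 to 60 N. Pads are 19 mm wide; open, the fingers measure 117 mm over their backs; the gripper's body (75 mm by 190 mm) begins 51 mm behind the grasp point.
Start: joints at [-0.855, 0.385, 0.008, 0, -1.194, -0.259], TCP at [275.685, -560.889, 222.55] pointing down, gripper open.
Joint ranges: [-3.14, 3.14], [-1.21, 2.06], [-1.07, 1.41], [-3.16, 2.05], [-2.99, -0.16], [-3.1, 3.1]. Speed limits (rad/s): [2.79, 2.79, 3.14, 3.14, 3.14, 3.14].

INTERFACE

Orientations are given as a rotation vector (axis times angle).
In Python, from cell import bot gives the robot as it stands.
- The arm moves only by the tool play_rows, never from a script. Its arguments are lists of equal length, an entry for each row: "offset": the shift along the world's x, y, z in cm, a list of three; "rot": the turn, a rotation vector about the world's x, y, z in degrees, a list of three. In form: {"offset": [[tx, ty, tz], ...], "rot": [[wx, wy, wz], ...]}. A call has 1 to 5 rows; each row shifts and turns the commanded pose from where the row before left it; what a row does not reach is not made up. A row lasts 1/8 s, in which the tool goes at most 62.5 mm and 10.7 degrees, less where a joint would pass 70% of its speed; a pose out of reach is approached as far as the arm can. A call is refused whole if a number of a shift passes 6.25 or a number of a turn 10.7, either way. A call with a gripper value outside its range is refused whole. "grip" is the opening, from 0 (shut) to 1 (fully open), set as the call begins (left out, the last holds). The fingers move at their own pace and stop on an object; the grip force is fixed at half the most. Time passes only in rows, so rows that do not move let the fingers close. It gives the time, the measured TCP pose, the force, the opening and the grip force at its end, in the units of the state.
- bot.sense(): the state, without advancing time (a new reading comes with each control period).
- bot.snapshot(name): name is "scene" or "top" or "wrist"; returns a dict with "frame" (480x640x3 uint8, red, green, blue), "z_map" (480x640 float32, mm along the optical axis (not along the pixel's ray), 0 where there is no reading), "intrinsics" (3x3 intrinsics, pixels), "dist" ([k1, k2, p1, p2, k3] as OpenCV has them; the pictures are not rectified), "extrinsics" (4x4, takes a point from world to camera coordinates). Camera axes: x right, y up, looking along -z (the intrinsics and any distortion apply to the point x, -y, -z); pixel columns grow to the right and rows downward; lengths in mm; the calibration is good to about 2 mm. A picture is of the moment at which its call begins.
- bot.job_done(): hands the job in; it is judged then, once.
The state is a dict: "time": time; "joint_positions": joint angles; "dq": joint speeds; "joint_efforts": joint torques, N m; "tcp_pos": TCP position; "orientation": TCP orientation; "ft_force": force on the tool from outside, world axes, zero at the start; "wrist_torque": the same for the moment, N m; "gripper_width": opening from 0.0 (shut) to 1.0 (fully open); "gripper_force": force on a finger pad.
Only numpy, scipy, OpenCV 4.12 (cv2) and the standard library are available. Lean on these libraries where they do the work, as an engineer would, in place of code of your own. Each camera call takes 0.05 s, during which the arm holds its last target. There are 200 camera calls.

## Working session

There is one attempt and no reset: what is moved stays moved. The work goes in short steps, Python scripts to look and compute and a tool call to move; the robot and the scene stay as the last step left them, time stands still between calls to the robot, and variables do not carry over. Pictures are saved under pics/ and viewed, at most 10 in all, crops included, and the job is handed in when it is done.

Besides the shell and the picture viewer there is one more tool, called after "Call:" as name(argument=value, ...) on one line, values as JSON. play_rows: Moves the arm, as the interface text tells. Its arguments: {"type":"object","properties":{"offset":{"type":"array","items":{"type":"array","items":{"type":"number"}}},"rot":{"type":"array","items":{"type":"array","items":{"type":"number"}}},"grip":{"type":"number"}},"required":["offset","rot"]}

```bash
mkdir -p pics; ls
cat > h.py <<'E'
import numpy as np, cv2
from cell import bot
def snap(n):
    s=bot.snapshot(n); return s
def world(s):
    z=s["z_map"]; h,w=z.shape
    K=np.array(s["intrinsics"]);d=np.array(s["dist"],float)
    uv=np.stack(np.meshgrid(np.arange(w),np.arange(h)),-1).reshape(-1,1,2).astype(np.float64)
    n=cv2.undistortPoints(uv,K,d).reshape(h,w,2)
    P=np.stack([n[...,0]*z,-n[...,1]*z,-z],-1)
    T=np.linalg.inv(np.array(s["extrinsics"]))
    W=P@T[:3,:3].T+T[:3,3]; W[z<=0]=np.nan
    return W
def save(s,n): cv2.imwrite("pics/"+n,s["frame"][...,::-1])
E
python3 - <<'E'
from h import *
for n in("top","scene"):
    s=snap(n); save(s,n+"0.png"); W=world(s); np.save(n+"0.npy",W)
    m=np.isfinite(W[...,2])
    print(n,m.mean(),np.linalg.inv(s["extrinsics"])[:3,3])
st=bot.sense(); print(st)
E
```

```text
pics
top 0.9959342447916667 [ 455.46261299  -35.2309677  1192.13214689]
scene 0.99615234375 [ 939.90180361 -478.61704814  690.75265643]
{'time': 0.1, 'joint_positions': array([-8.55420949e-01,  3.85467222e-01,  6.76930602e-03, -4.33638387e-04,
       -1.19402104e+00, -2.58599976e-01]), 'dq': array([ 0.00051393, -0.00225073,  0.00206122,  0.00238495, -0.00146821,
       -0.00149672]), 'joint_efforts': array([-2.77642002e-04, -3.91689813e+01,  1.87934965e+01,  4.23197106e+00,
        1.34449778e-02, -8.47128422e-05]), 'tcp_pos': array([ 275.43424479, -560.43099894,  221.57937903]), 'orientation': array([ 7.10911750e-01, -3.05954006e+00, -2.96474698e-03]), 'ft_force': array([-0.28036988,  0.98803159, -1.08369959]), 'wrist_torque': array([-0.04012331, -0.00071956, -0.0132471 ]), 'gripper_force': 0.0, 'gripper_width': 0.9983700201002629}
```

View pics/top0.png

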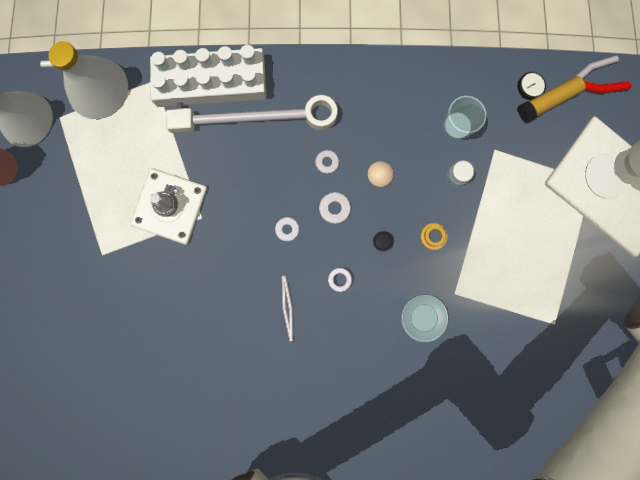

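View pics/scene0.png

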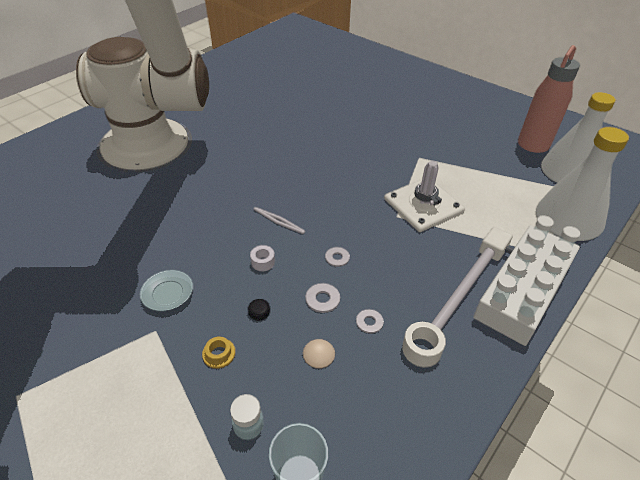

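Run:
```python
from h import *
W=np.load("top0.npy"); z=W[...,2]
m=((z>3.5)&(z<130)).astype(np.uint8)
n,l,st,c=cv2.connectedComponentsWithStats(m)
for i in range(1,n):
    if st[i,4]<60: continue
    p=W[l==i]; zt=np.percentile(p[:,2],95); q=p[p[:,2]>zt-3]
    (x,y),(w,h),a=cv2.minAreaRect(p[:,:2].astype(np.float32))
    (cx,cy),r=cv2.minEnclosingCircle(q[:,:2].astype(np.float32))
    print("px",c[i].round(),st[i,4],"ctr %.0f %.0f size %.0f %.0f ang %.0f ztop %.1f topcirc %.1f %.1f d%.1f"%(x,y,w,h,a,zt,cx,cy,2*r))
```

```text
px [219.  87.] 8282 ctr 853 103 size 177 365 ang 1 ztop 90.7 topcirc 866.3 169.8 d200.0
px [97. 88.] 2824 ctr 844 385 size 92 125 ang 49 ztop 120.6 topcirc 856.1 397.6 d57.2
px [561.  89.] 2527 ctr 870 -557 size 99 254 ang 19 ztop 34.7 topcirc 833.0 -512.5 d145.9
px [ 25. 118.] 2345 ctr 788 532 size 80 113 ang 61 ztop 115.6 topcirc 795.2 544.7 d44.0
px [465. 116.] 1192 ctr 793 -326 size 71 104 ang 68 ztop 84.0 topcirc 778.7 -319.8 d72.8
px [601. 184.] 7425 ctr 662 -642 size 241 190 ang 52 ztop 26.5 topcirc 658.1 -637.3 d276.2
px [  7. 167.] 477 ctr 692 574 size 28 70 ang 78 ztop 68.5 topcirc 697.8 567.0 d35.6
px [380. 174.] 502 ctr 679 -165 size 48 50 ang 80 ztop 20.3 topcirc 677.7 -163.0 d35.4
px [460. 173.] 512 ctr 676 -315 size 41 41 ang 81 ztop 56.7 topcirc 676.9 -315.4 d39.7
px [168. 206.] 3770 ctr 617 243 size 123 121 ang 71 ztop 74.8 topcirc 616.8 243.9 d27.8
px [334. 208.] 390 ctr 613 -76 size 58 58 ang 42 ztop 8.4 topcirc 612.5 -75.5 d59.5
px [433. 236.] 343 ctr 558 -267 size 48 50 ang 44 ztop 21.5 topcirc 558.3 -267.9 d38.2
px [383. 241.] 305 ctr 548 -168 size 35 37 ang 0 ztop 17.5 topcirc 548.6 -167.0 d35.2
px [339. 279.] 277 ctr 475 -85 size 39 41 ang 0 ztop 25.8 topcirc 475.5 -84.9 d42.3
px [287. 309.] 298 ctr 421 14 size 123 17 ang 3 ztop 8.9 topcirc 419.9 13.4 d118.6
px [425. 318.] 1265 ctr 403 -247 size 87 90 ang 44 ztop 14.3 topcirc 402.3 -246.6 d89.5
```

The top view shows the 60 mm washer at px (334,208), the spacer at (339,279), the bushing at (433,236) and the post at (165,203). The two ~46 mm rings at (327,161) and (287,229) are decoys. The heights match to about 2 mm. I'll move over the spacer.

Call:
play_rows(offset=[[2, 4.8, -0.6], [2, 4.8, -0.6], [2, 4.8, -0.6], [2, 4.8, -0.6], [2, 4.8, -0.6]], rot=[[0, 0, 0], [0, 0, 0], [0, 0, 0], [0, 0, 0], [0, 0, 0]], grip=1)

```text
time: 0.72
tcp_pos: [375.9, -319.2, 192.1]
orientation: [0.711, -3.06, -0.0]
ft_force: [0.9, -0.2, 0.1]
gripper_width: 0.996
gripper_force: 0.0
```

Call:
play_rows(offset=[[2, 4.8, -0.6], [2, 4.8, -0.6], [2, 4.8, -0.6], [2, 4.8, -0.6], [2, 4.4, 0]], rot=[[0, 0, 0], [0, 0, 0], [0, 0, 0], [0, 0, 0], [0, 0, 0]])

```text
time: 1.35
tcp_pos: [475.5, -83.1, 167.9]
orientation: [0.712, -3.058, -0.001]
ft_force: [1.1, -0.4, 0.3]
gripper_width: 1.004
gripper_force: 0.0
```

Call:
play_rows(offset=[[0, 0, 0], [0, 0, 0]], rot=[[0, 0, 0], [0, 0, 0]])

```text
time: 1.6
tcp_pos: [475.2, -84.9, 168.2]
orientation: [0.711, -3.059, -0.0]
ft_force: [0.1, -1.0, -0.5]
gripper_width: 0.999
gripper_force: 0.0
```

```bash
cat >> h.py <<'E'
def comps(s,zlo,zhi,near=None,rad=60):
    W=world(s); z=W[...,2]; m=(z>zlo)&(z<zhi)
    if near is not None: m&=np.hypot(W[...,0]-near[0],W[...,1]-near[1])<rad
    n,l,st,c=cv2.connectedComponentsWithStats(m.astype(np.uint8))
    for i in range(1,n):
        if st[i,4]<150: continue
        p=W[l==i]; (x,y),r=cv2.minEnclosingCircle(p[:,:2].astype(np.float32))
        A=np.c_[2*p[:,:2],np.ones(len(p))]
        print("px",c[i].round(),st[i,4],"circ %.1f %.1f d%.1f z %.1f..%.1f med %.1f"%(x,y,2*r,*np.percentile(p[:,2],[2,98]),np.median(p[:,2])))
E
python3 - <<'E'
from h import *
s=snap("wrist"); save(s,"w1.png"); t=bot.sense(); print(t["tcp_pos"],t["orientation"],t["joint_positions"])
print(np.linalg.inv(s["extrinsics"]).round(2))
comps(s,3.5,40); comps(s,20,40,(475,-85))
E
```

```text
[475.04136598 -85.39242394 168.2646677 ] [ 7.09988477e-01 -3.05931527e+00 -3.16939814e-04] [ 1.59504255e-01  1.94163493e-01 -4.11509186e-01 -1.63792152e-04
 -9.66107895e-01 -1.27413223e+00]
[[-4.4000e-01 -8.6000e-01 -2.5000e-01  4.0695e+02]
 [ 9.0000e-01 -4.3000e-01 -1.2000e-01 -1.1904e+02]
 [ 0.0000e+00 -2.7000e-01  9.6000e-01  3.3045e+02]
 [ 0.0000e+00  0.0000e+00  0.0000e+00  1.0000e+00]]
px [170.  55.] 9611 circ 403.5 -246.5 d89.8 z 3.6..14.6 med 8.5
px [447. 218.] 1977 circ 422.7 12.2 d125.9 z 3.9..8.2 med 6.4
px [ 88. 220.] 2376 circ 559.6 -267.3 d52.3 z 4.2..21.1 med 14.4
px [316. 229.] 1813 circ 476.9 -85.1 d44.0 z 5.5..25.5 med 23.8
px [193. 259.] 1480 circ 549.9 -168.4 d37.9 z 5.4..17.2 med 15.3
px [260. 372.] 841 circ 622.4 -73.4 d56.2 z 4.3..7.4 med 6.0
px [365. 370.] 461 circ 578.0 17.2 d42.3 z 3.6..6.0 med 4.6
px [316. 231.] 1484 circ 476.9 -85.1 d44.0 z 21.5..25.5 med 24.1
```

View pics/w1.png

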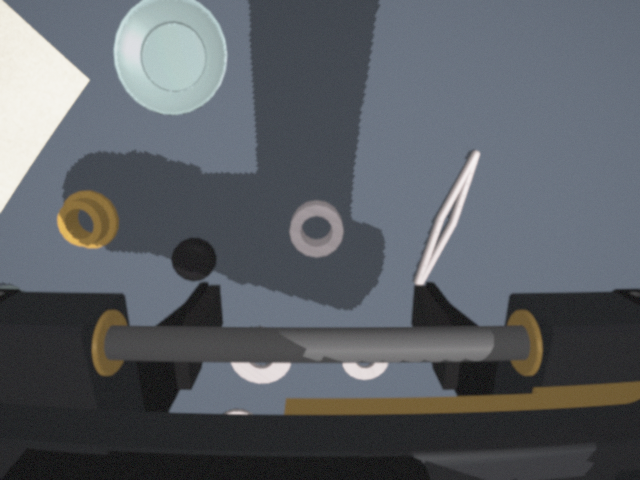

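The wrist view shows the spacer at px (316,229) → (476.9, -85.1), diameter 44, top at about 24–25 mm, as it should be. I'll grasp it 12 mm above its underside so the palm clears the post top.

Call:
play_rows(offset=[[0.1, 0, -5], [0, 0, -5], [0, 0, -4], [0, 0, -1.6], [0, 0, 0]], rot=[[0, 0, 0], [0, 0, 0], [0, 0, 0], [0, 0, 0], [0, 0, 0]])

```text
time: 2.28
tcp_pos: [475.3, -86.2, 11.4]
orientation: [0.707, -3.057, -0.0]
ft_force: [0.5, -0.5, 0.8]
gripper_width: 0.999
gripper_force: 0.0
```

Call:
play_rows(offset=[[0, 0, 0], [0, 0, 0], [0, 0, 0], [0, 0, 0], [0, 0, 0]], rot=[[0, 0, 0], [0, 0, 0], [0, 0, 0], [0, 0, 0], [0, 0, 0]], grip=0)

```text
time: 2.9
tcp_pos: [476.8, -84.8, 12.7]
orientation: [-0.711, 3.06, -0.0]
ft_force: [-0.8, -0.3, -0.1]
gripper_width: 0.513
gripper_force: 0.0
```

Call:
play_rows(offset=[[0, 0, 0], [0, 0, 2], [0, 0, 4], [0, 0, 4], [1, 2, 4]], rot=[[0, 0, 0], [0, 0, 0], [0, 0, 0], [0, 0, 0], [0, 0, 0]])

```text
time: 3.52
tcp_pos: [485.7, -65.4, 153.5]
orientation: [0.708, -3.06, -0.0]
ft_force: [0.9, 0.0, -0.4]
gripper_width: 0.496
gripper_force: 30.0
```

Call:
play_rows(offset=[[2, 4, 3], [2, 4.5, 2], [2, 4.5, 0], [2, 4.5, 0], [2, 4.5, 0]], rot=[[0, 0, 0], [0, 0, 0], [0, 0, 0], [0, 0, 0], [0, 0, 0]])

```text
time: 4.15
tcp_pos: [586.8, 156.6, 202.2]
orientation: [0.711, -3.059, -0.0]
ft_force: [0.3, -0.7, -1.1]
gripper_width: 0.493
gripper_force: 30.0
```

Call:
play_rows(offset=[[2, 4.5, 0], [2, 4, 0], [2.3, 2, 0], [0, 0, 0], [0, 0, 0]], rot=[[0, 0, 0], [0, 0, 0], [0, 0, 0], [0, 0, 0], [0, 0, 0]])

```text
time: 4.78
tcp_pos: [649.0, 259.6, 201.7]
orientation: [0.711, -3.058, 0.001]
ft_force: [-0.4, -0.5, -0.3]
gripper_width: 0.493
gripper_force: 30.0
```

Run:
```python
from h import *
s=snap("wrist"); save(s,"w2.png"); t=bot.sense(); print(t["tcp_pos"],t["ft_force"],t["gripper_force"],t["gripper_width"])
W=world(s)
for a,b in((8,20),(96,116),(104,116),(60,95)): print(a,b);comps(s,a,b,(617,243),100)
```

```text
[649.04797701 259.39281342 202.26216487] [ 0.54965136 -0.36765575 -0.05217007] 29.999907187884673 0.4972215158184093
8 20
px [318. 174.] 14085 circ 616.9 243.9 d163.4 z 11.0..18.8 med 14.1
96 116
px [317. 196.] 961 circ 618.6 244.3 d27.0 z 96.9..111.2 med 109.1
104 116
px [317. 198.] 750 circ 619.0 244.5 d23.2 z 104.6..111.3 med 109.6
60 95
px [317. 180.] 175 circ 614.4 242.6 d26.1 z 60.8..94.5 med 79.2
```

View pics/w2.png

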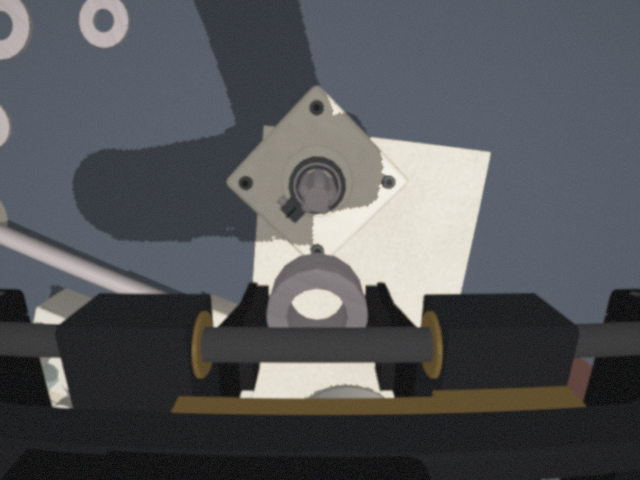

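The wrist view shows the spacer in the fingers at px (317,300) and the post tip at (317,195). Now I'll refine the spacer-to-post offset.

Run:
```python
from h import *
s=snap("wrist"); W=world(s); z=W[...,2]; t=bot.sense(); T=t["tcp_pos"]; print(T)
m=(np.hypot(W[...,0]-617,W[...,1]-244)<20)&(z>107.5)&(z<116); p=W[m]; print("tip mean",p.mean(0),np.median(p,0),len(p),p.min(0),p.max(0))
m=(np.hypot(W[...,0]-T[0],W[...,1]-T[1])<24)&(z>185)&(z<222)
vv,uu=np.nonzero(m); p=W[m]; print("sp",len(p),uu.min(),uu.max(),vv.min(),vv.max(),np.percentile(z[m],[2,50,90,98]))
q=W[m&(z>209)&(z<217)]; print("held",cv2.minEnclosingCircle(q[:,:2].astype(np.float32)),len(q))
# coaxial fit using outer edge points, in tool frame
f=np.array([-.898,-.44,0]) 
d=(q-T)[:,:2]; c,r=np.cos(np.radians(26)),np.sin(np.radians(26))
print("along closing",(d@[-r,c]).min(),(d@[-r,c]).max(),"across",(d@[c,r]).min(),(d@[c,r]).max())
```

```text
[649.14826239 259.2999779  202.66753716]
tip mean [618.78592928 244.10958338 109.77479585] [618.77810638 243.98595578 109.9489346 ] 608 [609.0978108  233.85054983 107.52309939] [628.76804693 253.08202865 112.7803706 ]
sp 5344 263 370 253 326 [190.9159095  212.85189745 214.15470792 216.30834234]
held ((646.685302734375, 257.8096923828125), 22.999975204467773) 3342
along closing -22.1144807545601 21.39479970628201 across -22.44003989165293 6.252176617245863
```

Call:
play_rows(offset=[[-3, -1.5, 0], [0, 0, -3.5], [0, 0, -3.5], [0, 0, 0], [0, 0, 0]], rot=[[0, 0, 0], [0, 0, 0], [0, 0, 0], [0, 0, 0], [0, 0, 0]])

```text
time: 5.5
tcp_pos: [620.6, 245.1, 134.5]
orientation: [-0.711, 3.057, 0.0]
ft_force: [1.1, 0.2, -0.4]
gripper_width: 0.496
gripper_force: 30.0
```

Call:
play_rows(offset=[[0, 0, -0.6], [0, 0, -0.6], [0, 0, -0.6], [0, 0, 0]], rot=[[0, 0, 0], [0, 0, 0], [0, 0, 0], [0, 0, 0]])

```text
time: 6.0
tcp_pos: [619.3, 244.9, 113.7]
orientation: [0.711, -3.059, 0.001]
ft_force: [-0.3, 0.4, -1.0]
gripper_width: 0.492
gripper_force: 30.0
```

Call:
play_rows(offset=[[0, 0, -0.5], [0, 0, -0.5], [0, 0, -0.5], [0, 0, -0.5], [0, 0, 0]], rot=[[0, 0, 0], [0, 0, 0], [0, 0, 0], [0, 0, 0], [0, 0, 0]])

```text
time: 6.62
tcp_pos: [619.4, 245.0, 93.7]
orientation: [0.711, -3.059, 0.0]
ft_force: [0.1, -0.1, -1.9]
gripper_width: 0.498
gripper_force: 30.0
```

Call:
play_rows(offset=[[0, 0, -0.5], [0, 0, -0.5], [0, 0, -0.5], [0, 0, -0.4], [0, 0, 0]], rot=[[0, 0, 0], [0, 0, 0], [0, 0, 0], [0, 0, 0], [0, 0, 0]])

```text
time: 7.25
tcp_pos: [619.5, 245.0, 74.7]
orientation: [0.711, -3.059, 0.0]
ft_force: [-0.3, -0.4, -1.5]
gripper_width: 0.493
gripper_force: 30.0
```

Run:
```python
from h import *
for i in range(4):
    s=bot.snapshot("scene"); t=bot.sense(); print(t["ft_force"].round(1),t["tcp_pos"].round(1),t["wrist_torque"].round(2))
```

```text
[-0.7 -0.9 -2.3] [619.5 245.   74.7] [-0.17  0.01  0.  ]
[ 0.7 -0.2 -2.6] [619.5 245.   74.7] [-0.17  0.02 -0.  ]
[ 0.6 -1.8 -3. ] [619.4 245.   74.7] [-0.15  0.03  0.06]
[-0.1 -1.  -3.2] [619.4 245.   74.7] [-0.15 -0.   -0.03]
```

Run:
```python
from h import *
for n,c in(("top",(616.5,243.5)),("scene",(617.5,243.5))):
    W=np.load(n+"0.npy"); z=W[...,2]; r=np.hypot(W[...,0]-c[0],W[...,1]-c[1])
    m=(r<30)&(z>19)
    print(n,[(int(a),round(float(b),1)) for a,b in sorted(zip(r[m],z[m])) if 14<a<27][::3])
```

```text
top [(14, 95.9), (14, 39.9), (14, 42.2), (14, 40.0), (14, 38.1), (14, 43.7), (15, 43.1), (15, 40.0), (15, 42.3), (15, 42.0), (15, 36.1), (16, 39.2), (16, 42.9), (16, 41.0), (16, 38.9), (16, 44.1), (16, 42.4), (17, 42.2), (17, 39.4), (17, 40.8), (17, 45.8), (17, 45.1), (17, 43.1), (18, 42.7), (18, 45.4), (18, 40.0), (18, 46.5), (18, 38.9), (18, 43.7), (18, 41.6), (18, 40.3), (18, 45.8), (18, 38.8), (18, 44.1), (19, 38.0), (19, 47.9), (19, 40.4), (19, 42.5), (19, 39.2), (19, 43.5), (19, 40.8), (19, 43.1), (19, 44.0), (19, 39.4), (20, 41.1), (20, 38.0), (20, 41.3), (20, 44.1), (20, 40.5), (20, 43.0), (20, 39.1), (20, 40.9), (21, 45.5), (21, 42.6), (21, 39.5), (21, 37.7), (21, 39.6), (21, 42.1), (21, 40.1), (21, 44.8), (22, 42.2), (22, 38.0), (22, 41.8), (22, 39.7), (22, 36.2), (22, 38.7), (22, 42.0), (22, 39.3), (22, 41.6), (22, 32.6), (22, 30.1), (22, 32.0), (22, 36.2), (23, 39.6), (23, 28.4), (23, 39.8), (23, 38.9), (23, 30.3), (23, 37.8), (23, 32.2), (23, 39.8), (23, 42.8), (23, 33.9), (23, 42.3), (23, 38.9), (23, 40.6), (23, 39.2), (23, 42.1), (24, 37.2), (24, 39.6), (24, 38.6), (24
[... 576 characters left out ...]
.2), (18, 40.5), (18, 40.8), (18, 38.0), (18, 41.6), (19, 44.3), (19, 39.5), (19, 37.1), (19, 29.4), (19, 41.9), (19, 35.5), (19, 29.9), (20, 28.3), (20, 29.5), (20, 30.1), (20, 32.5), (20, 34.9), (20, 40.6), (20, 39.0), (20, 38.0), (20, 40.6), (20, 34.4), (20, 34.7), (20, 40.0), (21, 36.2), (21, 46.0), (21, 38.6), (21, 41.3), (21, 30.2), (21, 35.4), (21, 43.9), (21, 40.6), (21, 39.5), (22, 40.4), (22, 38.3), (22, 33.5), (22, 41.4), (22, 42.1), (22, 34.5), (22, 41.5), (22, 33.9), (22, 33.8), (23, 28.5), (23, 39.3), (23, 40.7), (23, 29.2), (23, 30.9), (23, 41.6), (24, 31.3), (24, 32.8), (24, 34.7), (24, 41.6), (25, 41.4), (25, 41.6), (25, 41.8), (26, 40.3), (26, 40.8), (26, 41.3), (26, 39.3)]
```

The depth data around the post at r = 14–25 mm puts the collar and spring at z ≈ 39–45 mm. I'll descend to an underside height of about 49 mm, then feel for contact.

Call:
play_rows(offset=[[0, 0, -0.3], [0, 0, -0.3], [0, 0, -0.3], [0, 0, -0.3], [0, 0, -0.1]], rot=[[0, 0, 0], [0, 0, 0], [0, 0, 0], [0, 0, 0], [0, 0, 0]])

```text
time: 8.07
tcp_pos: [619.7, 245.1, 62.4]
orientation: [0.711, -3.06, 0.0]
ft_force: [-2.1, -0.8, 1.8]
gripper_width: 0.495
gripper_force: 30.0
```

Call:
play_rows(offset=[[0, 0, -0.1], [0, 0, -0.1]], rot=[[0, 0, 0], [0, 0, 0]])

```text
time: 8.32
tcp_pos: [619.7, 245.1, 60.6]
orientation: [-0.711, 3.06, 0.0]
ft_force: [-1.5, -1.5, 2.4]
gripper_width: 0.49
gripper_force: 30.0
```

Call:
play_rows(offset=[[0, 0, -0.1], [0, 0, -0.1]], rot=[[0, 0, 0], [0, 0, 0]])

```text
time: 8.57
tcp_pos: [619.8, 245.1, 59.7]
orientation: [-0.712, 3.059, -0.0]
ft_force: [-5.4, 0.2, 9.1]
gripper_width: 0.493
gripper_force: 30.0
```

Call:
play_rows(offset=[[0, 0, 0]], rot=[[0, 0, 0]])

```text
time: 8.7
tcp_pos: [619.8, 245.1, 59.7]
orientation: [-0.712, 3.059, -0.0]
ft_force: [-3.7, -1.4, 7.3]
gripper_width: 0.496
gripper_force: 30.0
```

Run:
```python
from h import *
F=[]
for i in range(6):
    s=bot.snapshot("scene"); t=bot.sense(); F.append(np.r_[t["ft_force"],t["tcp_pos"]])
print(np.round(F,1))
W=world(s)
z=W[...,2]; r=np.hypot(W[...,0]-618,W[...,1]-244)
cv2.imwrite("pics/s3.png",cv2.resize(s["frame"][130:270,350:500,::-1],None,fx=4,fy=4,interpolation=cv2.INTER_CUBIC))
```

```text
[[ -3.3  -1.6   7.7 619.8 245.1  59.7]
 [ -3.3  -1.4   7.1 619.8 245.1  59.7]
 [ -4.   -1.3   7.1 619.8 245.1  59.7]
 [ -3.8  -1.6   7.1 619.8 245.1  59.7]
 [ -3.2  -0.9   7.1 619.8 245.1  59.7]
 [ -3.7  -1.9   7.1 619.8 245.1  59.7]]
```

View pics/s3.png

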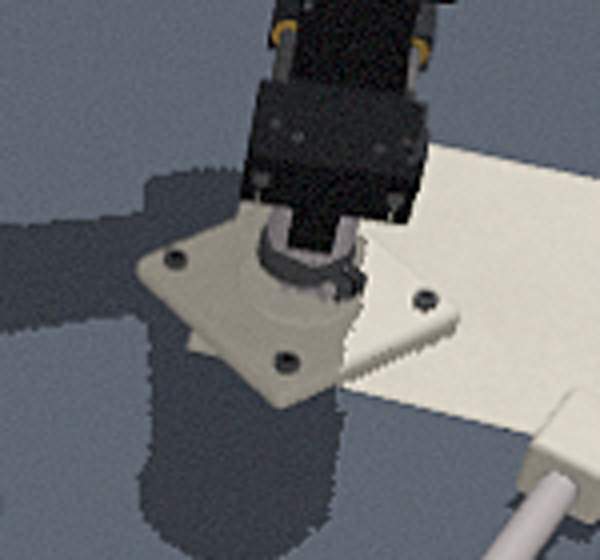

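The spacer sits right above the collar. The force is steady at about 7 N, so it looks to be on the spring. I'll ease the sideways load and press in small steps.

Call:
play_rows(offset=[[-0.1, 0, 0], [0, 0, 0]], rot=[[0, 0, 0], [0, 0, 0]])

```text
time: 9.25
tcp_pos: [619.7, 245.2, 59.8]
orientation: [-0.711, 3.057, -0.0]
ft_force: [-0.9, -2.1, 6.8]
gripper_width: 0.496
gripper_force: 30.0
```

Call:
play_rows(offset=[[0, 0, -0.04], [0, 0, 0]], rot=[[0, 0, 0], [0, 0, 0]])

```text
time: 9.5
tcp_pos: [619.7, 245.2, 59.7]
orientation: [-0.711, 3.057, -0.0]
ft_force: [-1.4, -2.9, 8.2]
gripper_width: 0.496
gripper_force: 30.0
```

Call:
play_rows(offset=[[0, 0, -0.04], [0, 0, 0]], rot=[[0, 0, 0], [0, 0, 0]])

```text
time: 9.75
tcp_pos: [619.7, 245.2, 59.7]
orientation: [-0.712, 3.057, -0.0]
ft_force: [-2.2, -2.1, 8.3]
gripper_width: 0.497
gripper_force: 30.0
```

Call:
play_rows(offset=[[0, 0, -0.06], [0, 0, 0]], rot=[[0, 0, 0], [0, 0, 0]])

```text
time: 10.0
tcp_pos: [619.7, 245.2, 59.5]
orientation: [-0.712, 3.057, -0.0]
ft_force: [-2.4, -2.3, 9.0]
gripper_width: 0.49
gripper_force: 30.0
```

Call:
play_rows(offset=[[0, 0, -0.04], [0, 0, 0]], rot=[[0, 0, 0], [0, 0, 0]])

```text
time: 10.25
tcp_pos: [619.7, 245.2, 59.4]
orientation: [-0.712, 3.057, -0.0]
ft_force: [-3.8, -1.5, 11.8]
gripper_width: 0.497
gripper_force: 30.0
```

The slope is about 10 N/mm, so this is the spring. I'll release, rise, and go look over the washer.

Call:
play_rows(offset=[[0, 0, 0], [0, 0, 0], [0, 0, 0.2], [0, 0, 3], [0, 0, 5]], rot=[[0, 0, 0], [0, 0, 0], [0, 0, 0], [0, 0, 0], [0, 0, 0]], grip=0.75)

```text
time: 10.88
tcp_pos: [617.5, 244.6, 137.0]
orientation: [0.71, -3.055, 0.003]
ft_force: [0.3, 1.3, -0.4]
gripper_width: 0.746
gripper_force: 0.0
```

Call:
play_rows(offset=[[0, 0, 4.8], [0, -5, 0], [0, -5.5, 0], [0, -5.5, 0], [0, -5.5, 0]], rot=[[0, 0, 0], [0, 0, 0], [0, 0, 0], [0, 0, 0], [0, 0, 0]], grip=1)

```text
time: 11.5
tcp_pos: [618.6, 28.6, 186.6]
orientation: [-0.712, 3.06, 0.0]
ft_force: [0.6, -0.1, -0.4]
gripper_width: 0.993
gripper_force: 0.0
```

Call:
play_rows(offset=[[0, -5.5, 0], [0, -4, 0], [-0.5, -1.1, 0], [0, 0, 0], [0, 0, 0]], rot=[[0, 0, 0], [0, 0, 0], [0, 0, 0], [0, 0, 0], [0, 0, 0]])

```text
time: 12.12
tcp_pos: [613.9, -74.7, 186.7]
orientation: [-0.713, 3.059, 0.0]
ft_force: [0.0, -0.3, 0.0]
gripper_width: 0.995
gripper_force: 0.0
```

Run:
```python
from h import *
s=snap("wrist"); t=bot.sense(); print(t["tcp_pos"],t["ft_force"],t["gripper_width"])
comps(s,3,12,(614,-76),60)
s=snap("top"); comps(s,55,100,(617,243),40); 
W=world(s); z=W[...,2]; r=np.hypot(W[...,0]-617,W[...,1]-243); m=(r>15)&(r<26)&(z>30); print("spacer top z",np.percentile(z[m],[10,50,90])); q=W[(r<26)&(z>63)&(z<80)]; print(cv2.minEnclosingCircle(q[:,:2].astype(np.float32)),len(q))
```

```text
[613.92985716 -74.56892933 186.73512543] [-0.06090764  1.2069741  -0.32546861] 0.9970500223246379
px [314. 219.] 2756 circ 615.0 -76.7 d60.1 z 4.5..7.6 med 6.1
spacer top z [37.90561963 67.68700317 71.36896874]
((612.8215942382812, 251.56863403320312), 19.20122718811035) 75
```

Call:
play_rows(offset=[[0.1, -0.15, -5.5], [0, 0, -5.5], [0, 0, -5], [0, 0, -2], [0, 0, -0.5]], rot=[[0, 0, 0], [0, 0, 0], [0, 0, 0], [0, 0, 0], [0, 0, 0]])

```text
time: 12.85
tcp_pos: [613.6, -76.6, 0.5]
orientation: [0.712, -3.056, -0.0]
ft_force: [-6.1, 2.0, 10.4]
gripper_width: 0.999
gripper_force: 5.2
```

Call:
play_rows(offset=[[0, 0, 0], [0, 0, 0]], rot=[[0, 0, 0], [0, 0, 0]])

```text
time: 13.1
tcp_pos: [615.9, -77.0, 3.1]
orientation: [-0.712, 3.057, -0.001]
ft_force: [0.3, 0.2, 0.3]
gripper_width: 0.995
gripper_force: 0.0
```

Call:
play_rows(offset=[[0, 0, 0], [0, 0, 0], [0, 0, 0], [0, 0, 0], [0, 0, 0]], rot=[[0, 0, 0], [0, 0, 0], [0, 0, 0], [0, 0, 0], [0, 0, 0]], grip=0)

```text
time: 13.72
tcp_pos: [614.7, -77.4, 1.9]
orientation: [-0.711, 3.06, 0.0]
ft_force: [-0.7, -0.3, 0.7]
gripper_width: 0.672
gripper_force: 30.0
```

Call:
play_rows(offset=[[0, 0, 2], [0, 0, 5], [0, 0, 5], [0, 3, 5], [0, 5.2, 0]], rot=[[0, 0, 0], [0, 0, 0], [0, 0, 0], [0, 0, 0], [0, 0, 0]])

```text
time: 14.35
tcp_pos: [617.4, 4.5, 176.9]
orientation: [-0.705, 3.051, -0.001]
ft_force: [1.3, -0.0, -1.2]
gripper_width: 0.671
gripper_force: 30.0
```

Call:
play_rows(offset=[[0, 5.5, 0], [0, 5.5, 0], [0, 5.5, 0], [0, 4.5, 0], [0, 1.5, 0]], rot=[[0, 0, 0], [0, 0, 0], [0, 0, 0], [0, 0, 0], [0, 0, 0]])

```text
time: 14.98
tcp_pos: [614.1, 232.1, 170.9]
orientation: [0.715, -3.058, -0.0]
ft_force: [-1.4, -0.9, -1.1]
gripper_width: 0.67
gripper_force: 30.0
```

Call:
play_rows(offset=[[0.4, 1.5, 0], [0, 0, 0], [0, 0, 0]], rot=[[0, 0, 0], [0, 0, 0], [0, 0, 0]])

```text
time: 15.35
tcp_pos: [618.8, 243.4, 171.6]
orientation: [0.709, -3.06, 0.0]
ft_force: [-0.2, -0.0, -1.1]
gripper_width: 0.67
gripper_force: 30.0
```

Run:
```python
from h import *
s=snap("wrist"); save(s,"w4.png"); W=world(s); z=W[...,2]; t=bot.sense(); T=t["tcp_pos"]; print(T,t["ft_force"],t["gripper_width"],t["gripper_force"])
m=(np.hypot(W[...,0]-618,W[...,1]-244)<20)&(z>106)&(z<116); p=W[m]; print("tip",p.mean(0) if len(p) else 0,len(p))
m=(np.hypot(W[...,0]-T[0],W[...,1]-T[1])<36)&(z>T[2]-5)&(z<T[2]+12); q=W[m];print(len(q),np.percentile(q[:,2],[2,50,98]))
c,r=np.cos(np.radians(26)),np.sin(np.radians(26)); d=(q-T)[:,:2]
print("along",(d@[-r,c]).min(),(d@[-r,c]).max(),"across",(d@[c,r]).min(),(d@[c,r]).max())
```

```text
[618.75449891 243.38758028 171.76265407] [-0.95387693 -0.08077892 -0.37810724] 0.671454197899108 29.999607446661685
tip 0 0
7850 [171.90492807 175.76209596 180.83851786]
along -34.43383912273654 34.05804907631715 across -29.539964604252994 29.815320874268
```

View pics/w4.png

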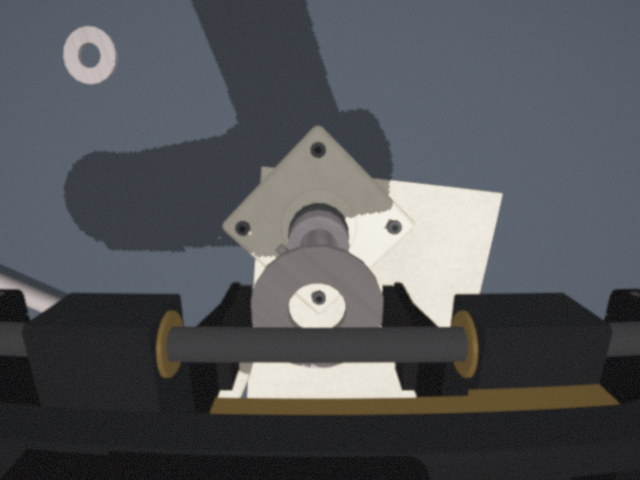

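The washer is held level and centred at px (317,305). The spacer sits on the post at (318,230). I'll thread the washer.

Call:
play_rows(offset=[[0, 0.05, -3], [0, 0, -2.5], [0, 0, 0], [0, 0, -0.5], [0, 0, -0.5]], rot=[[0, 0, 0], [0, 0, 0], [0, 0, 0], [0, 0, 0], [0, 0, 0]])

```text
time: 16.02
tcp_pos: [619.4, 245.3, 107.9]
orientation: [-0.71, 3.058, 0.001]
ft_force: [-0.1, 0.4, -0.2]
gripper_width: 0.667
gripper_force: 30.0
```

Call:
play_rows(offset=[[0, 0, -0.5], [0, 0, -0.5], [0, 0, -0.5], [0, 0, -0.4], [0, 0, 0]], rot=[[0, 0, 0], [0, 0, 0], [0, 0, 0], [0, 0, 0], [0, 0, 0]])

```text
time: 16.65
tcp_pos: [618.7, 244.9, 87.2]
orientation: [0.711, -3.06, 0.0]
ft_force: [1.4, -1.2, -3.0]
gripper_width: 0.669
gripper_force: 30.0
```

Call:
play_rows(offset=[[0, 0, 0]], rot=[[0, 0, 0]])

```text
time: 16.77
tcp_pos: [618.6, 244.9, 87.4]
orientation: [0.711, -3.06, 0.0]
ft_force: [0.6, -1.0, -2.6]
gripper_width: 0.67
gripper_force: 30.0
```

Run:
```python
from h import *
for i in range(4):
    s=snap("wrist" if i==3 else "scene"); t=bot.sense(); print(t["tcp_pos"].round(1),t["orientation"].round(3),t["ft_force"].round(1),t["wrist_torque"].round(2),t["gripper_width"],t["joint_efforts"].round(1))
T=t["tcp_pos"];W=world(s);z=W[...,2]
for zz in range(0,1):
  m=(np.hypot(W[...,0]-T[0],W[...,1]-T[1])<36); q=W[m]; h,e=np.histogram(q[:,2],bins=np.arange(10,120,3)); print([(int(a),int(b)) for a,b in zip(e,h) if b>80])
  q=q[(q[:,2]>T[2])&(q[:,2]<T[2]+8)]; A=np.c_[q[:,:2]-T[:2],np.ones(len(q))]; print("plane",np.linalg.lstsq(A,q[:,2],rcond=None)[0])
```

```text
[618.6 245.   87.5] [ 0.711 -3.06   0.   ] [ 1.1  0.  -3.1] [-0.39 -0.38 -0.03] 0.6670334689629779 [  1.1 -46.7  17.    3.5  -0.2   0. ]
[618.6 245.   87.5] [ 0.711 -3.06   0.   ] [ 1.6 -1.3 -2.3] [-0.37 -0.39  0.06] 0.6698280966767489 [  1.1 -46.7  17.    3.5  -0.2   0. ]
[618.6 245.   87.6] [ 0.711 -3.06   0.   ] [ 1.7 -1.2 -3.2] [-0.41 -0.34 -0.02] 0.6706246350553795 [  1.1 -46.7  17.    3.5  -0.2   0. ]
[618.6 245.   87.6] [ 0.711 -3.06   0.   ] [ 0.6 -0.2 -2.8] [-0.37 -0.3  -0.05] 0.6683362117452232 [  1.1 -46.7  17.    3.5  -0.2   0. ]
[(13, 2299), (16, 1188), (37, 96), (40, 390), (43, 183), (85, 160), (88, 1194), (91, 6366), (94, 340), (97, 385), (100, 425), (103, 443), (106, 420), (109, 685), (112, 179), (115, 147)]
plane [4.92824903e-03 2.19854958e-03 9.17365239e+01]
```

Call:
play_rows(offset=[[0, 0, -0.4], [0, 0, -0.4], [0, 0, -0.3], [0, 0, -0.1]], rot=[[0, 0, 0], [0, 0, 0], [0, 0, 0], [0, 0, 0]])

```text
time: 17.48
tcp_pos: [618.8, 245.1, 75.6]
orientation: [-0.711, 3.06, -0.0]
ft_force: [1.2, -1.4, 0.8]
gripper_width: 0.675
gripper_force: 30.0
```

Call:
play_rows(offset=[[0, 0, -0.1], [0, 0, -0.1]], rot=[[0, 0, 0], [0, 0, 0]])

```text
time: 17.73
tcp_pos: [618.8, 245.1, 73.8]
orientation: [-0.711, 3.06, 0.0]
ft_force: [0.3, -1.6, 0.6]
gripper_width: 0.672
gripper_force: 30.0
```

Call:
play_rows(offset=[[0, 0, -0.1], [0, 0, -0.05]], rot=[[0, 0, 0], [0, 0, 0]])

```text
time: 17.98
tcp_pos: [618.8, 245.2, 73.1]
orientation: [-0.712, 3.059, -0.0]
ft_force: [-1.1, -1.8, 4.8]
gripper_width: 0.669
gripper_force: 30.0
```

Call:
play_rows(offset=[[0, 0, 0], [0, 0, 0]], rot=[[0, 0, 0], [0, 0, 0]])

```text
time: 18.23
tcp_pos: [618.8, 245.2, 73.1]
orientation: [-0.712, 3.059, 0.0]
ft_force: [-1.2, -2.4, 5.7]
gripper_width: 0.669
gripper_force: 30.0
```

Call:
play_rows(offset=[[0, 0, -0.08], [0, 0, 0]], rot=[[0, 0, 0], [0, 0, 0]])

```text
time: 18.48
tcp_pos: [618.9, 245.2, 72.8]
orientation: [-0.712, 3.059, 0.0]
ft_force: [-1.4, -2.2, 7.2]
gripper_width: 0.67
gripper_force: 30.0
```

Call:
play_rows(offset=[[0, 0, -0.08], [0, 0, 0]], rot=[[0, 0, 0], [0, 0, 0]])

```text
time: 18.73
tcp_pos: [618.9, 245.2, 72.6]
orientation: [-0.712, 3.059, -0.0]
ft_force: [-3.0, -2.7, 9.2]
gripper_width: 0.667
gripper_force: 30.0
```

Call:
play_rows(offset=[[0, 0, -0.05], [0, 0, 0]], rot=[[0, 0, 0], [0, 0, 0]])

```text
time: 18.98
tcp_pos: [619.0, 245.2, 72.4]
orientation: [-0.712, 3.058, -0.0]
ft_force: [-3.5, -2.1, 10.5]
gripper_width: 0.668
gripper_force: 30.0
```

Call:
play_rows(offset=[[0, 0, 0], [0, 0, 0.1], [0, 0, 0.2], [0, 0, 3.5], [0, 0, 5]], rot=[[0, 0, 0], [0, 0, 0], [0, 0, 0], [0, 0, 0], [0, 0, 0]], grip=0.85)

```text
time: 19.6
tcp_pos: [617.7, 244.8, 156.9]
orientation: [0.71, -3.056, 0.002]
ft_force: [0.3, -0.1, 0.5]
gripper_width: 0.847
gripper_force: 0.0
```

Call:
play_rows(offset=[[0, -2, 4], [-0.5, -5, 0], [-0.5, -5.5, 0], [-0.5, -5.5, 0], [-0.5, -5.5, 0]], rot=[[0, 0, 0], [0, 0, 0], [0, 0, 0], [0, 0, 0], [0, 0, 0]], grip=1)

```text
time: 20.23
tcp_pos: [598.3, 8.7, 198.0]
orientation: [-0.712, 3.06, 0.0]
ft_force: [1.2, -0.1, 0.6]
gripper_width: 0.996
gripper_force: 0.0
```

Call:
play_rows(offset=[[-0.5, -5.5, 0], [-0.5, -5.5, 0], [-0.5, -5.5, 0], [-0.5, -5.5, 0], [-1, -3.7, 0]], rot=[[0, 0, 0], [0, 0, 0], [0, 0, 0], [0, 0, 0], [0, 0, 0]])

```text
time: 20.85
tcp_pos: [568.4, -249.0, 197.6]
orientation: [0.709, -3.06, -0.0]
ft_force: [-0.2, 0.4, -0.1]
gripper_width: 0.999
gripper_force: 0.0
```

Call:
play_rows(offset=[[-0.9, -2, 0], [0, 0, 0], [0, 0, 0], [0, 0, 0]], rot=[[0, 0, 0], [0, 0, 0], [0, 0, 0], [0, 0, 0]])

```text
time: 21.35
tcp_pos: [560.2, -265.7, 198.3]
orientation: [-0.714, 3.059, 0.0]
ft_force: [1.2, -0.3, -0.4]
gripper_width: 0.997
gripper_force: 0.0
```

Run:
```python
from h import *
s=snap("wrist"); t=bot.sense(); print(t["tcp_pos"],t["ft_force"],t["joint_positions"])
comps(s,3,12,(559,-267),45); comps(s,3,30,(559,-267),45); comps(s,18,30,(559,-267),45)
s=snap("top"); W=world(s); z=W[...,2]; r=np.hypot(W[...,0]-617,W[...,1]-243)
q=W[(r<40)&(z>70)&(z<85)]; print("washer",cv2.minEnclosingCircle(q[:,:2].astype(np.float32)),np.median(q[:,2]),len(q))
```

```text
[ 560.13248762 -265.79463567  198.26228298] [-0.27014938  0.49550965  0.54308587] [-1.82441970e-01  3.93193741e-01 -4.15325779e-02 -1.52236288e-04
 -1.13584928e+00 -9.29846292e-01]
px [315. 210.] 820 circ 560.0 -267.6 d51.9 z 4.4..9.0 med 6.1
px [315. 215.] 1870 circ 560.0 -267.6 d51.9 z 4.6..21.4 med 15.3
px [315. 218.] 887 circ 559.9 -267.7 d40.0 z 18.6..21.6 med 20.1
washer ((617.3108520507812, 244.0909423828125), 30.689449310302734) 75.05149939733963 666
```

Call:
play_rows(offset=[[0, -0.12, -5.5], [0, 0, -5.5], [0, 0, -4.5], [0, 0, -2], [0, 0, -1]], rot=[[0, 0, 0], [0, 0, 0], [0, 0, 0], [0, 0, 0], [0, 0, 0]])

```text
time: 22.08
tcp_pos: [559.4, -267.5, 11.8]
orientation: [0.712, -3.058, -0.001]
ft_force: [-0.3, 0.1, 0.5]
gripper_width: 0.996
gripper_force: 0.0
```

Call:
play_rows(offset=[[0, 0, -0.4], [0, 0, 0], [0, 0, 0]], rot=[[0, 0, 0], [0, 0, 0], [0, 0, 0]])

```text
time: 22.45
tcp_pos: [560.4, -268.2, 10.3]
orientation: [-0.711, 3.058, -0.002]
ft_force: [0.1, -0.6, 0.9]
gripper_width: 1.002
gripper_force: 0.0
```

Call:
play_rows(offset=[[0, 0, 0], [0, 0, 0], [0, 0, 0], [0, 0, 0], [0, 0, 0]], rot=[[0, 0, 0], [0, 0, 0], [0, 0, 0], [0, 0, 0], [0, 0, 0]], grip=0)

```text
time: 23.08
tcp_pos: [559.7, -268.1, 9.1]
orientation: [0.711, -3.06, -0.0]
ft_force: [0.5, 0.5, 0.4]
gripper_width: 0.515
gripper_force: 0.0
```

Call:
play_rows(offset=[[0, 0, 0]], rot=[[0, 0, 0]])

```text
time: 23.2
tcp_pos: [559.6, -268.1, 9.1]
orientation: [0.711, -3.06, -0.0]
ft_force: [-0.2, -0.1, -0.1]
gripper_width: 0.446
gripper_force: 30.0
```

Call:
play_rows(offset=[[0, 0, 2], [0, 0, 5], [0, 0, 5], [0.4, 4, 5], [0.6, 5.2, 0]], rot=[[0, 0, 0], [0, 0, 0], [0, 0, 0], [0, 0, 0], [0, 0, 0]])

```text
time: 23.82
tcp_pos: [572.1, -177.4, 182.7]
orientation: [-0.706, 3.052, -0.006]
ft_force: [0.9, 1.3, -2.1]
gripper_width: 0.445
gripper_force: 30.0
```

Call:
play_rows(offset=[[0.6, 5.5, 0], [0.6, 5.5, 0], [0.6, 5.5, 0], [0.6, 5.5, 0], [0.6, 5.5, 0]], rot=[[0, 0, 0], [0, 0, 0], [0, 0, 0], [0, 0, 0], [0, 0, 0]])

```text
time: 24.45
tcp_pos: [599.2, 99.7, 177.5]
orientation: [0.711, -3.059, -0.0]
ft_force: [0.1, -0.0, -1.4]
gripper_width: 0.451
gripper_force: 30.0
```

Call:
play_rows(offset=[[0.6, 5.5, 0], [0.6, 5.1, 0], [0.69, 4, 0], [0, 0, 0], [0, 0, 0]], rot=[[0, 0, 0], [0, 0, 0], [0, 0, 0], [0, 0, 0], [0, 0, 0]])

```text
time: 25.08
tcp_pos: [617.9, 243.5, 177.1]
orientation: [0.711, -3.058, 0.001]
ft_force: [-0.5, -0.4, -0.7]
gripper_width: 0.452
gripper_force: 30.0
```

Run:
```python
from h import *
s=snap("wrist"); save(s,"w5.png"); W=world(s); z=W[...,2]; t=bot.sense(); T=t["tcp_pos"]; print(T,t["ft_force"],t["gripper_width"],t["gripper_force"])
m=(np.hypot(W[...,0]-T[0],W[...,1]-T[1])<30)&(z>T[2]+8)&(z<T[2]+14); q=W[m];print(len(q),np.percentile(q[:,2],[2,50,98]))
c,r=np.cos(np.radians(26)),np.sin(np.radians(26)); d=(q-T)[:,:2]
print("along",(d@[-r,c]).min(),(d@[-r,c]).max(),"across",(d@[c,r]).min(),(d@[c,r]).max())
```

```text
[618.07156668 243.0205936  177.40536111] [ 0.13671647 -0.14237695 -0.83820524] 0.4439597076161528 29.999488710891455
2595 [185.82388092 187.991073   190.53449691]
along -27.558690581336993 27.502251331822244 across -19.868671231442253 5.534475909747661
```

View pics/w5.png

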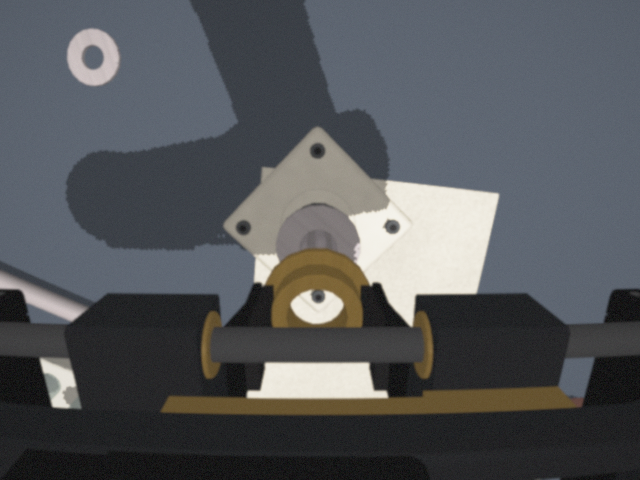

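The bushing is held upright, flange down, at px (317,300), with the washer on the post at (318,235). I'll thread it.

Call:
play_rows(offset=[[0, 0, -3], [0, 0, -2.4], [0, 0, 0], [0, 0, -0.5], [0, 0, -0.5]], rot=[[0, 0, 0], [0, 0, 0], [0, 0, 0], [0, 0, 0], [0, 0, 0]])

```text
time: 25.75
tcp_pos: [619.2, 243.9, 115.0]
orientation: [-0.71, 3.058, 0.001]
ft_force: [-0.3, -0.9, -0.5]
gripper_width: 0.438
gripper_force: 30.0
```

Call:
play_rows(offset=[[0, 0, -0.5], [0, 0, -0.5], [0, 0, -0.5], [0, 0, -0.4], [0, 0, -0.2]], rot=[[0, 0, 0], [0, 0, 0], [0, 0, 0], [0, 0, 0], [0, 0, 0]])

```text
time: 26.38
tcp_pos: [618.6, 244.3, 92.8]
orientation: [-0.712, 3.059, 0.001]
ft_force: [-0.2, 2.3, -0.1]
gripper_width: 0.448
gripper_force: 30.0
```

Call:
play_rows(offset=[[0, 0, -0.2], [0, 0, -0.2], [0, 0, 0]], rot=[[0, 0, 0], [0, 0, 0], [0, 0, 0]])

```text
time: 26.75
tcp_pos: [618.6, 244.1, 88.7]
orientation: [-0.711, 3.06, 0.0]
ft_force: [0.4, 2.3, -1.5]
gripper_width: 0.446
gripper_force: 30.0
```

Call:
play_rows(offset=[[0, 0, -0.1], [0, 0, -0.1]], rot=[[0, 0, 0], [0, 0, 0]])

```text
time: 27.0
tcp_pos: [618.6, 244.0, 87.0]
orientation: [-0.711, 3.06, 0.0]
ft_force: [0.5, 2.8, -0.4]
gripper_width: 0.449
gripper_force: 30.0
```

Call:
play_rows(offset=[[0, 0, -0.1], [0, 0, -0.05]], rot=[[0, 0, 0], [0, 0, 0]])

```text
time: 27.25
tcp_pos: [618.7, 244.0, 86.3]
orientation: [-0.712, 3.059, 0.0]
ft_force: [-2.0, 2.8, 4.8]
gripper_width: 0.445
gripper_force: 30.0
```

Call:
play_rows(offset=[[0, 0, -0.08], [0, 0, 0]], rot=[[0, 0, 0], [0, 0, 0]])

```text
time: 27.5
tcp_pos: [618.8, 244.1, 86.0]
orientation: [-0.712, 3.059, 0.0]
ft_force: [-2.0, 2.5, 7.0]
gripper_width: 0.446
gripper_force: 30.0
```

Contact came where predicted, at 86.2. A little more load.

Call:
play_rows(offset=[[0, 0, -0.06], [0, 0, 0]], rot=[[0, 0, 0], [0, 0, 0]])

```text
time: 27.75
tcp_pos: [618.9, 244.1, 85.9]
orientation: [-0.712, 3.058, 0.0]
ft_force: [-3.1, 1.7, 8.3]
gripper_width: 0.448
gripper_force: 30.0
```

Call:
play_rows(offset=[[0, 0, -0.05], [0, 0, 0]], rot=[[0, 0, 0], [0, 0, 0]])

```text
time: 28.0
tcp_pos: [618.9, 244.1, 85.7]
orientation: [-0.712, 3.058, 0.0]
ft_force: [-2.6, 2.2, 10.6]
gripper_width: 0.444
gripper_force: 30.0
```

Call:
play_rows(offset=[[0, 0, 0.05], [0, 0, 0.1], [0, 0, 0.2], [0, 0, 3], [0, 0, 4]], rot=[[0, 0, 0], [0, 0, 0], [0, 0, 0], [0, 0, 0], [0, 0, 0]], grip=0.8)

```text
time: 28.62
tcp_pos: [617.7, 243.0, 155.9]
orientation: [0.71, -3.056, 0.003]
ft_force: [1.1, -0.3, 0.2]
gripper_width: 0.793
gripper_force: 0.0
```

Call:
play_rows(offset=[[0, 0, 5], [3, 1.5, 0], [0, 0, 0], [0, 0, 0]], rot=[[0, 0, 0], [0, 0, 0], [0, 0, 0], [0, 0, 0]])

```text
time: 29.12
tcp_pos: [647.7, 258.2, 205.6]
orientation: [0.71, -3.057, 0.001]
ft_force: [0.1, 0.4, -1.1]
gripper_width: 0.795
gripper_force: 0.0
```

Run:
```python
from h import *
s=snap("scene"); cv2.imwrite("pics/s6.png",cv2.resize(s["frame"][130:270,350:500,::-1],None,fx=4,fy=4,interpolation=cv2.INTER_CUBIC))
s=snap("wrist"); W=world(s); z=W[...,2]; r=np.hypot(W[...,0]-618.6,W[...,1]-244.3)
for a,b,R in((79,87,28),(93,103,22)):
    q=W[(r<R+8)&(z>a)&(z<b)]; print(cv2.minEnclosingCircle(q[:,:2].astype(np.float32)),np.median(q[:,2]),len(q))
t=bot.sense(); print(t["tcp_pos"],t["ft_force"])
```

```text
((618.4417114257812, 245.76280212402344), 28.380815505981445) 83.31607404273007 1351
((619.056396484375, 244.0840606689453), 19.996692657470703) 97.28873614719029 1690
[647.76312618 258.30931928 206.18441372] [-0.71652188  0.1271549   0.42739181]
```

View pics/s6.png

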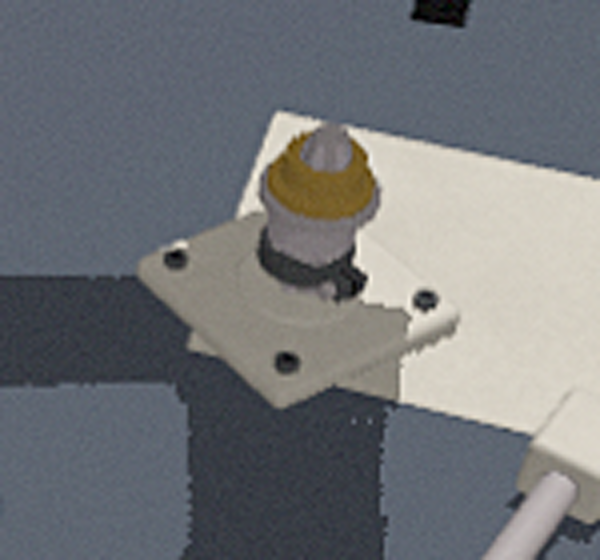

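The view shows the collar, spacer, washer and flange-down bushing stacked with no gaps around px (318,200). The bushing top is at about 97 mm, as expected, and it is centred. I'm handing in.

```bash
python3 -c "
from cell import bot
print(bot.job_done())"
```

```text
the job is handed in; nothing more can be done
None
```

I handed the job in with the spacer, washer and bushing (flange down) on the post in that order; each was pressed to about 10–12 N, the last view shows no gaps, and the judge's verdict was not shown.

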